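# Seat a keyed filter cell in a microscope lamp port and hold it home

### The arm

A 7-joint arm with a two-finger parallel gripper is mounted at the origin on the work surface. World frame = base frame: x ahead of the robot, y to its left, z up, the work surface at z = 0. Lengths are in m, angles in rad, forces in N, time in s.
With the tool pointing down it reaches from about 0.425 to 0.95 m from the base axis. Payload 4.7 kg.
Tool frame: the origin (TCP) lies on the centre line of the jaws, within the pads' length; the fingertips stand 14 mm ahead of it and the grasp point (between the pads) lies 5 mm behind it; z points along the fingers, y is the line along which they close (so a half turn about z gives the same grasp; the last joint's range is limited). The gripper opens to 85 mm and grips with 20 to 120 N. Pads are 22 mm wide; open, the fingers measure 114 mm over their backs; the gripper's body (76 mm by 85 mm) begins 54 mm behind the grasp point. The pads swing forward as they close: fully open they stand 13 mm farther back than shut.
Start: joints at [1.073, 0.469, -0.049, 1.532, 0.024, 1.141, -0.082], TCP at [0.305, -0.602, 0.245] pointing down, gripper open.
Joint ranges: [-2.59, 2.59], [-0.33, 1.99], [-1.39, 1.29], [0.1, 2.45], [-1.04, 4.18], [0.21, 1.99], [-2.66, 2.66]. Speed limits (rad/s): [2.57, 2.57, 3.14, 3.14, 3.14, 3.14, 3.14].

### API

Orientations are given as [roll, pitch, yaw] about the fixed x, y, z axes, in that order (R = Rz(yaw) Ry(pitch) Rx(roll)).
In Python, from plant import robot gives the robot as it stands.
- The arm moves only by the tool run_rows, called after "Emit:" as a command line: name --argument value ..., lists and objects as JSON in quotes. Schema: {"type":"object","properties":{"motion":{"type":"object","properties":{"x":{"type":"array","items":{"type":"number"},"minItems":1,"maxItems":8},"y":{"type":"array","items":{"type":"number"},"minItems":1,"maxItems":8},"z":{"type":"array","items":{"type":"number"},"minItems":1,"maxItems":8},"twist":{"type":"array","items":{"type":"number"},"minItems":1,"maxItems":8},"finger_gap":{"type":"array","items":{"type":"number"},"minItems":1,"maxItems":8}},"additionalProperties":false,"required":["x","y","z","twist","finger_gap"]},"only":{"type":"string"},"quiet":{"type":"boolean"},"lines":{"type":"string"}},"required":["motion"],"additionalProperties":false}. motion is an object with one list for each field, all of the same length, 1 to 8, a row being the entries at one place: x, y, z (the shift in parts of the range, where 1.0 means 80 cm), twist (a turn about the tool's z in a scale on which 1.0 is 60 degrees), finger_gap (the finger opening in m); each row is the pose to reach, as a shift and turn from the pose commanded when the call began, along the tool's axes at that moment; what a row does not reach only later rows make up. A row lasts 1/10 s, in which the tool goes at most 0.05 m and 0.15 rad, less where a joint would pass 70% of its speed; a pose out of reach is approached as far as the arm can. The fingers move at their own pace and stop on an object; the grip force is fixed at half the most. Time passes only in rows, so rows that do not move let the fingers close. The tool returns the time, the measured TCP pose, the force, the opening and the grip force at its end. only (a regular expression) keeps the lines of the reply that match it, lines (a string "A,B") keeps lines A to B, and quiet returns only ok. A shift or turn number past 1, either way, is cut back to 1. Input that does not fit is refused with a message, and nothing moves.
- robot.observe(): the state, without advancing time (a new reading comes with each control period).
- robot.grab_frame(name): name is "scene" or "top" or "wrist"; returns a dict with "color" (400x640x3 uint8, red, green, blue), "intrinsics" (3x3 intrinsics, pixels), "eye" and "attitude" of the camera in the world; the wrist camera has in their place "hand_eye" (4x4, takes a point from camera to tool coordinates, whose origin is the TCP and whose axes are the flange's). Camera axes: x right, y down, z forward; pixel columns grow to the right and rows downward; lengths in m; the calibration is good to about 2 mm. A picture is of the moment at which its call begins: read the wrist's pose just before it. There is no depth.
- robot.sign_off(): hands the job in; it is judged then, once.
The state is a dict: "clock": time; "qpos": joint angles; "joint_vel": joint speeds; "effort": joint torques, N m; "eef_pos": TCP position; "eef_rot": TCP orientation; "wrist_force": force on the tool from outside, world axes, zero at the start; "wrist_torque": the same for the moment, N m; "width": finger opening in m; "gripper_force": force on a finger pad.
Only numpy, scipy, OpenCV 4.12 (cv2) and the standard library are available. Lean on these libraries where they do the work, as an engineer would, in place of code of your own. Each camera call takes 0.05 s, during which the arm holds its last target. There are 200 camera calls.

### The job

Pick up the knurled filter cell from the rubber mat and put its spigot down into the lamp port on the microscope foot. Turn the knurled collar until the keyway hidden in the spigot drops over the pin inside the port, then push the cell fully home against the spring, collar flush on the port. Finish while still gripping it and pressing it home, do not let go; leave the oil bottle, the objective and the slide box where they stand.

Things in the scene. Friction and masses are not known exactly. Their poses are not given: they have to be found in the camera images.
- cell: Filter cell, bare aluminium, about 90 g, 36 mm high, upright on the mat. Solid knurled collar, 50 mm diameter, 20 mm high (16 to 36 mm above the underside), window in its top; below it a spigot, 30 mm diameter, 16 mm long. Origin: centre of the spigot's underside, z up along the axis, x towards the keyway; a small black raised index bar on the collar's top, near the rim, is above the keyway
- collar (a point): Point on the cell's axis in the plane of the collar's underside (16 mm above the cell's origin), axes as the cell's; comes to the port's mouth when the cell is home. The keyway, hidden under the collar on the spigot's +x side, is 8 mm wide, 7 mm deep, open at the underside and runs the spigot's whole length; it passes when within about 0.1 rad of the pin
- port_mouth (a point): Centre of the upper rim of the lamp port: a black upright tube on the microscope foot, outer diameter 44 mm, bore 33.2 mm with a 2 mm chamfer, rim 84 mm above the bench and 34 mm above the foot. z up; +x towards the foot's column stub; -x towards the small steel thumbscrew low on the tube (24 mm below the rim, sticking out 13 mm)
- pin_level (a point): Point on the port's axis, 8 mm below the mouth, level with the top of the hidden round pin (6 mm thick, 6 mm inwards from the bore's wall); axes as port_mouth. The pin's bearing is new each time: within 0.9 rad either side of port_mouth's -x (the thumbscrew), and is not in these poses: find it by turning the cell under light pressure. Off the pin's bearing, the collar stops 8 mm above the rim
- seat_level (a point): Point on the port's axis, 9.5 mm below the mouth: top of the sprung seat in the bore when free. It meets the spigot's underside while the collar is still 6.5 mm above the rim, pushing back with about 2.5 N, rising evenly to about 7 N with the collar home on the rim; let go, the cell rises again. Axes as port_mouth
- microscope: Cream microscope foot, stage and head taken off, fixed to the bench: 250 x 150 mm, top 50 mm above the bench. Origin on the bench under the port's axis; it runs from 80 mm before (-x) to 170 mm behind (+x) it. Column stub from 92 to 165 mm behind the axis, 131 mm high with its dovetail, 156 mm wide over its black focus knobs; axes as port_mouth
- mat: black rubber mat 200 x 200 x 3 mm, fixed on the bench; the cell stands on it. Origin: centre of its underside
- oil: small amber bottle with black cap, 32 mm diameter, 75 mm high, loose, to be left alone. Origin: centre of its underside
- objective: steel microscope objective standing on its wide end, 27 mm diameter, 46 mm high, loose, to be left alone. Origin: centre of its underside
- slidebox: grey plastic slide box 80 x 95 x 32 mm, loose, to be left alone. Origin: centre of its underside
Things that resemble listed ones, but are neither listed nor needed, are in the scene too. Of the things like the cell, leave any that is blue or green; of the rest the smaller one is meant.

How it is judged:
On the way:
1. the cell is lifted clear of the mat in the gripper (height (world z) of cell above 0.075 m and contact force between the fingers and cell above 1 N), for 0.1 s.
At the end, for the whole second after the job is handed in: the cell sits keyed in the port with its collar within 2 mm of the rim, within 3 mm of the axis and 0.08 rad of upright, at rest, pressed on the port with over 4 N by the gripper that still holds it (z of collar in the frame of port_mouth between -0.003 and 0.002 m and horizontal distance between collar and port_mouth below 0.003 m and angle between the z axis of cell and the z axis of port_mouth, either way round below 0.08 rad and contact force between cell and microscope above 4 N and contact force between the fingers and cell above 1 N and linear speed of cell below 0.02 m/s); the arm keeps its last pose, push and grip.
It fails at once if the oil bottle, the objective or the slide box moved by more than 20 mm (distance of any of oil, objective, slidebox from where it was at the start of the episode above 0.02 m).
It also fails if it takes over 61 s, if anything falls off the work surface, if the arm or the gripper's body presses on something with over 40 N, if the wrist force passes 120 N, or if a joint passes its speed limit or range.

## Working session

There is one attempt and no reset: what is moved stays moved. The work goes in short steps, Python scripts to look and compute and a tool call to move; the robot and the scene stay as the last step left them, time stands still between calls to the robot, and variables do not carry over. Pictures are saved under pics/ and viewed, at most 10 in all, crops included, and the job is handed in when it is done.

```bash
mkdir -p pics; ls
```

Run:
```python
from plant import robot
import cv2,pickle
s=robot.observe();print(s)
d={}
for n in("scene","top"):
    f=robot.grab_frame(n);d[n]=f;cv2.imwrite(f"pics/{n}0.png",f["color"][:,:,::-1]);print({k:v for k,v in f.items() if k!="color"})
pickle.dump(d,open("f0.pkl","wb"))
```

```text
pics
{'clock': 0.0, 'qpos': array([ 1.07311138,  0.46943767, -0.0485733 ,  1.53371438,  0.02412694,
        1.14100865, -0.08230304]), 'joint_vel': array([ 0.00050575,  0.00011557, -0.00062237,  0.00025208,  0.00042541,
        0.00045278,  0.00094833]), 'effort': array([-8.07475935e-04, -5.10302889e+01, -4.69462783e-02, -2.37711936e+01,
        1.08177969e-02,  7.56532332e-03,  9.70206827e-06]), 'eef_pos': array([ 0.3047012 , -0.6016756 ,  0.24425522]), 'eef_rot': array([-3.13961397e+00,  1.08452000e-04,  4.68806029e-01]), 'wrist_force': array([ 0.11651979,  0.05847178, -0.17092749]), 'wrist_torque': array([ 0.02341114, -0.02381172, -0.01956926]), 'gripper_force': 0.0, 'width': 0.08537127792374255}
{'intrinsics': array([[474.52712165,   0.        , 326.89956531],
       [  0.        , 474.52712165, 189.98129161],
       [  0.        ,   0.        ,   1.        ]]), 'eye': array([1.30736332, 0.27494044, 0.99748334]), 'attitude': array([-2.40451328, -0.01747377,  1.94738787])}
{'intrinsics': array([[468.9916403 ,   0.        , 321.39933799],
       [  0.        , 468.9916403 , 203.12704552],
       [  0.        ,   0.        ,   1.        ]]), 'eye': array([ 0.25121461, -0.01947941,  1.48801477]), 'attitude': array([-2.95687845e+00,  2.30289443e-03, -1.55203221e+00])}
```

View pics/top0.png

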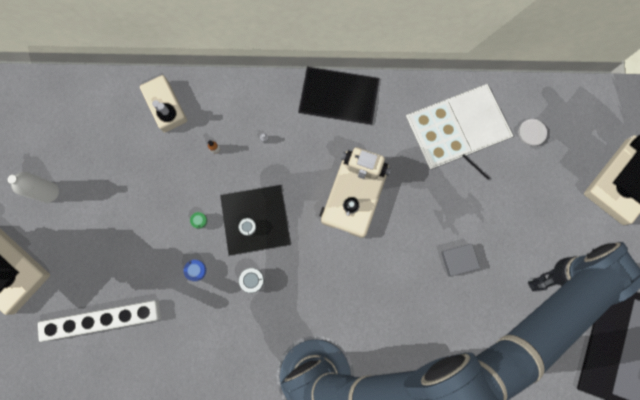

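View pics/scene0.png

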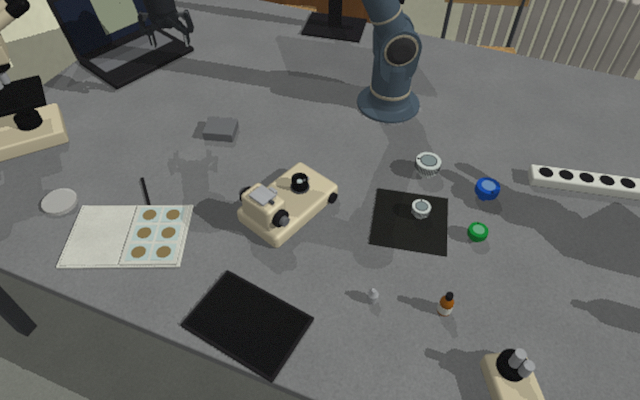

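The top view shows the cell on the mat at about (247,227), the port at about (351,205) and the column stub near (366,160). The larger silver decoy is off the mat at (251,280). Next I'll measure these with masks and rays.

Create h.py:
```python
import numpy as np,cv2,pickle
from scipy.spatial.transform import Rotation as R
def plane(f,uv,z):
    if "eye" in f: e=f["eye"];A=R.from_euler("xyz",f["attitude"]).as_matrix()
    else: e,A=f["cam"]
    d=A@np.linalg.inv(f["intrinsics"])@np.r_[uv,1.]
    return e+d*(z-e[2])/d[2]
def proj(f,p):
    A=R.from_euler("xyz",f["attitude"]).as_matrix();q=f["intrinsics"]@(A.T@(np.asarray(p)-f["eye"]));return q[:2]/q[2]
def blobs(m,amin,off=(0,0)):
    n,l,s,c=cv2.connectedComponentsWithStats(m.astype(np.uint8))
    return [(c[i]+off,s[i]) for i in range(1,n) if s[i][4]>=amin]
```

Run:
```python
from h import *
d=pickle.load(open("f0.pkl","rb"))
boxes={"top":[((215,180,300,260),.039,"cell"),((315,140,395,240),.084,"port")],"scene":[((375,190,450,250),.039,"cell"),((235,160,340,245),.084,"port")]}
ims=[]
for n in d:
    for (a,b,c,e),z,k in boxes[n]:
        cr=d[n]["color"][b:e,a:c];g=cr.max(2)
        ims.append(cv2.resize(cr[:,:,::-1],(390,290),interpolation=cv2.INTER_CUBIC))
        m=(g>90) if k=="cell" else (g<50)
        for c0,s in blobs(m,15,(a,b)): print(n,k,c0.round(1),s,plane(d[n],c0,z).round(4))
cv2.imwrite("pics/c1.png",np.vstack([np.hstack(ims[:2]),np.hstack(ims[2:])]))
# mat check
```

```text
scene cell [436.1 203.2] [ 22   0  53  60 370] [0.4245 0.2581 0.039 ]
scene cell [421.1 207.1] [ 37   9  20  20 269] [0.4534 0.2242 0.039 ]
scene cell [384.2 248.1] [ 0 56 26  4 59] [0.6178 0.1719 0.039 ]
scene port [299.  182.8] [ 56  13  17  19 220] [ 0.5345 -0.0926  0.084 ]
scene port [243.5 191.2] [ 5 27 10 13 26] [ 0.6168 -0.2128  0.084 ]
scene port [332.1 197.7] [93 33  9 10 62] [0.55   0.0071 0.084 ]
scene port [278.6 217.1] [ 37  50  16  17 133] [ 0.6599 -0.0921  0.084 ]
top cell [259.5 219.3] [   0    0   85   80 2943] [0.4669 0.1813 0.039 ]
top cell [246.6 226.3] [ 23  38  18  18 253] [0.4442 0.2204 0.039 ]
top port [347.2 156.8] [30 12  6 11 30] [ 0.661  -0.0886  0.084 ]
top port [383.6 169.6] [65 23  7 13 44] [ 0.6221 -0.2012  0.084 ]
top port [351.  204.7] [29 58 14 14 86] [ 0.5101 -0.1015  0.084 ]
```

View pics/c1.png

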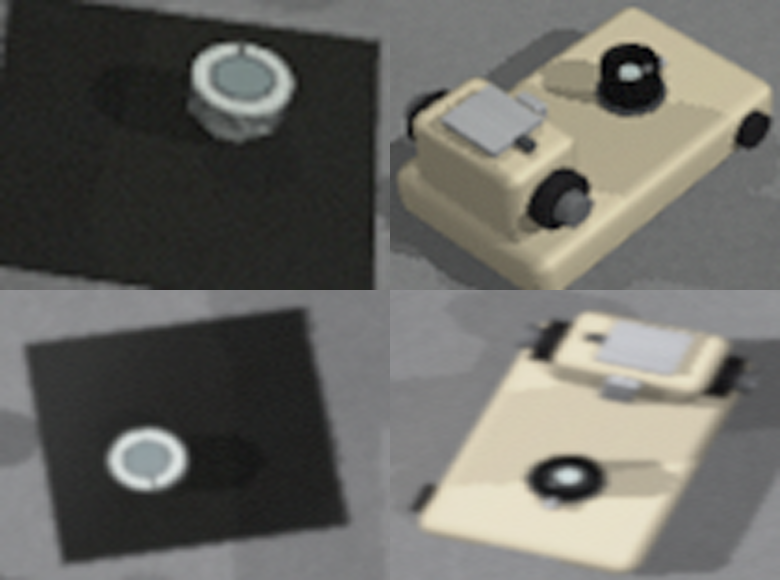

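Crops: the thumbscrew sits on the tube's lower-left side, away from the column. The cell's index bar points back towards the robot, slightly to -y. I'll move above the port for a wrist view.

The manual's scale: shifts go in shares of 80 cm and turns go in shares of 60 degrees. Converting my numbers, 0.41 m / 0.8 = 0.5125, -0.353 m / 0.8 = -0.4413.

Emit:
run_rows --motion '{"x":[0.5125, 0.5125, 0.5125, 0.5125, 0.5125, 0.5125, 0.5125, 0.5125], "y":[-0.4413, -0.4413, -0.4413, -0.4413, -0.4413, -0.4413, -0.4413, -0.4413], "z":[0, 0, 0, 0, 0, 0, 0, 0], "twist":[0, 0, 0, 0, 0, 0, 0, 0], "finger_gap":[0.085, 0.085, 0.085, 0.085, 0.085, 0.085, 0.085, 0.085]}'

```text
clock: 0.9
eef_pos: [0.4577, -0.2304, 0.2452]
eef_rot: [3.142, 0.0, 0.469]
wrist_force: [1.2, -1.4, -0.1]
width: 0.0849
gripper_force: 0.0
```

Emit:
run_rows --motion '{"x":[0.2, 0.2, 0.2, 0.2, 0.2, 0.2], "y":[-0.1713, -0.1713, -0.1713, -0.1713, -0.1713, -0.1713], "z":[0, 0, 0, 0, 0, 0], "twist":[0, 0, 0, 0, 0, 0], "finger_gap":[0.085, 0.085, 0.085, 0.085, 0.085, 0.085]}'

```text
clock: 1.5
eef_pos: [0.5386, -0.0354, 0.245]
eef_rot: [-3.141, 0.0, 0.474]
wrist_force: [0.4, 0.3, -0.2]
width: 0.0849
gripper_force: 0.0
```

Add to h.py:
```python
def wrist(robot,name):
    s=robot.observe();f=robot.grab_frame("wrist")
    H=f["hand_eye"];T=R.from_euler("xyz",s["eef_rot"]).as_matrix()
    f["cam"]=(s["eef_pos"]+T@H[:3,3],T@H[:3,:3])
    cv2.imwrite(f"pics/{name}.png",f["color"][:,:,::-1]);pickle.dump((s,f),open(name+".pkl","wb"))
    print(s["clock"],s["eef_pos"].round(4),s["eef_rot"].round(4),s["qpos"].round(2))
    return s,f
```

Run:
```python
from h import *
from plant import robot
s,f=wrist(robot,"w1");print(f["hand_eye"],f["cam"])
```

```text
1.5 [ 0.5386 -0.0354  0.245 ] [-3.1406e+00  2.0000e-04  4.7390e-01] [ 0.28  0.27 -0.35  1.84  0.11  1.05 -1.21]
[[ 2.58726798e-04 -9.59233723e-01 -2.82613867e-01  7.25903975e-02]
 [ 9.99999817e-01  4.02675021e-04 -4.51261328e-04 -1.25472419e-04]
 [ 5.46666629e-04 -2.82613699e-01  9.59233652e-01 -1.28596879e-01]
 [ 0.00000000e+00  0.00000000e+00  0.00000000e+00  1.00000000e+00]] (array([ 0.60318002, -0.00221521,  0.37354922]), array([[ 0.45654549, -0.8531971 , -0.25223189],
       [-0.8896988 , -0.43829295, -0.12780977],
       [-0.00150453,  0.28276138, -0.95918911]]))
```

View pics/w1.png

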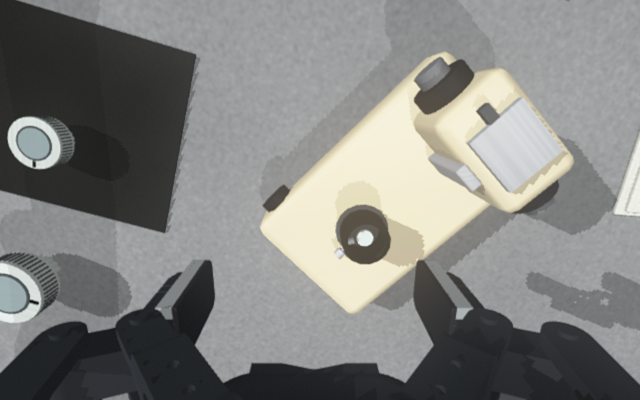

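Wrist view: port rim near (365,233), thumbscrew at (339,252), cell at (34,142) with its index bar at (36,163). Next I go over the cell, turning so that the wrist has room later.

In the tool's units: -0.27 m / 0.8 = -0.3375, 0.035 m / 0.8 = 0.0438, -0.15 rad / 1.0472 = -0.1432.

Emit:
run_rows --motion '{"x":[0.0438, 0.0438, 0.0438, 0.0438, 0.0438, 0.0438, 0.0438, 0.0438], "y":[-0.3375, -0.3375, -0.3375, -0.3375, -0.3375, -0.3375, -0.3375, -0.3375], "z":[0, 0, 0, 0, 0, 0, 0, 0], "twist":[-0.1432, -0.2865, -0.4297, -0.573, -0.7162, -0.8594, -0.8594, -0.8594], "finger_gap":[0.085, 0.085, 0.085, 0.085, 0.085, 0.085, 0.085, 0.085]}'

```text
clock: 2.35
eef_pos: [0.4483, 0.2163, 0.245]
eef_rot: [3.141, 0.002, 1.364]
wrist_force: [1.5, -0.5, -0.5]
width: 0.0851
gripper_force: 0.0
```

Run:
```python
from h import *
from plant import robot
s,f=wrist(robot,"w2")
c=f["color"].astype(int);m=(c.min(2)>150)&((c.max(2)-c.min(2))<25)
for b in blobs(m,100): print(b,plane(f,b[0],.039).round(4))
```

```text
2.35 [0.4483 0.2163 0.245 ] [3.1413e+00 1.9000e-03 1.3640e+00] [ 0.02  0.24 -0.64  1.92  0.17  1.04 -0.91]
(array([327.96513232, 172.22321793]), array([     0,      0,    640,    382, 166716], dtype=int32)) [0.4637 0.2188 0.039 ]
(array([309.09753593, 170.99178645]), array([ 284,  145,   51,   52, 1948], dtype=int32)) [0.4456 0.2238 0.039 ]
(array([177.80484848, 287.96848485]), array([155, 259,  49,  60, 825], dtype=int32)) [0.2768 0.1256 0.039 ]
(array([394.92926491, 366.5631068 ]), array([367, 356,  53,  26, 721], dtype=int32)) [ 0.4962 -0.0276  0.039 ]
(array([118.69902913, 397.04854369]), array([105, 393,  24,   7, 103], dtype=int32)) [ 0.1583 -0.0034  0.039 ]
```

View pics/w2.png

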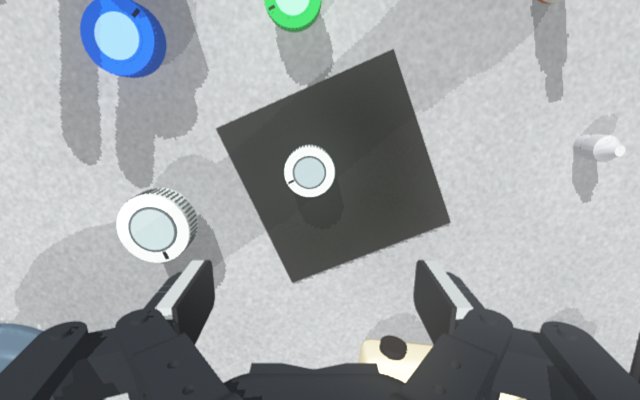

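Wrist view 2: cell ring centred at (309,171) with its bar at (291,182), clear of everything around it. Computing the bar bearing, the port centre and the port yaw.

Run:
```python
from h import *
s,f=pickle.load(open("w2.pkl","rb"))
c=plane(f,(309.1,171),.039);g=f["color"].max(2)
sub=(g[140:202,280:340]<110).astype(np.uint8)
for b in blobs(sub,4,(280,140)):
    if np.hypot(*(b[0]-(309,171)))<24:
        p=plane(f,b[0],.039)-c;print("bar",b[0],np.hypot(*p[:2]),np.arctan2(p[1],p[0]))
T=R.from_euler("xyz",s["eef_rot"]).as_matrix();print("cell tool delta",T.T@(np.r_[c[:2],.029]-s["eef_pos"]))
s1,f1=pickle.load(open("w1.pkl","rb"))
g=f1["color"].max(2)
m=np.zeros_like(g);m[195:275,325:405]=(g[195:275,325:405]<75)
cs,_=cv2.findContours(m,cv2.RETR_EXTERNAL,cv2.CHAIN_APPROX_NONE)
k=max(cs,key=cv2.contourArea)[:,0];print("bbox",cv2.boundingRect(k))
W=np.array([plane(f1,p,.084)[:2] for p in k if p[1]<235])
A=np.c_[2*W,np.ones(len(W))];x=np.linalg.lstsq(A,(W**2).sum(1),rcond=None)[0]
print("port",x[:2],"r",np.sqrt(x[2]+x[:2]@x[:2]))
t=plane(f1,(339,253),.060)[:2]-x[:2];print("thumb",np.hypot(*t),np.arctan2(t[1],t[0]))
# foot edges on z=.05
c=f1["color"].astype(int);cm=((c[:,:,0]-c[:,:,2]>15)&(c[:,:,0]>150)).astype(np.uint8)
e=plane(f1,(290,185),.045)-plane(f1,(400,80),.045);print("left edge yaw",np.arctan2(-e[1],-e[0]))
```

```text
bar [310.13537676 170.03448276] 0.0014162532041759105 0.5495400746933954
bar [290.5 181.5] 0.021499901512220226 -2.8287455726222253
cell tool delta [ 0.00721981 -0.00426567  0.21594137]Traceback (most recent call last):
  File "<stdin>", line 13, in <module>
ValueError: max() iterable argument is empty
```

In the tool's units: 0.221 m / 0.8 = 0.2763, 0.007 m / 0.8 = 0.0088.

Emit:
run_rows --motion '{"x":[0.0088, 0.0088, 0.0088, 0.0088, 0.0088, 0.0088, 0.0088, 0.0088], "y":[-0.005, -0.005, -0.005, -0.005, -0.005, -0.005, -0.005, -0.005], "z":[0.0625, 0.125, 0.1875, 0.2375, 0.2625, 0.2763, 0.2763, 0.2763], "twist":[0, 0, 0, 0, 0, 0, 0, 0], "finger_gap":[0.085, 0.085, 0.085, 0.085, 0.085, 0.085, 0.085, 0.085]}'

```text
clock: 3.2
eef_pos: [0.4463, 0.226, 0.0251]
eef_rot: [3.14, -0.001, 1.367]
wrist_force: [-0.8, -0.1, -0.6]
width: 0.0851
gripper_force: 0.0
```

Emit:
run_rows --motion '{"x":[0, 0, 0, 0, 0, 0, 0, 0], "y":[0, 0, 0, 0, 0, 0, 0, 0], "z":[0, 0, 0, 0, 0, 0, 0, 0], "twist":[0, 0, 0, 0, 0, 0, 0, 0], "finger_gap":[0.03, 0.03, 0.03, 0.03, 0.03, 0.03, 0.03, 0.03]}'

```text
clock: 4.0
eef_pos: [0.4458, 0.2267, 0.0257]
eef_rot: [3.14, -0.0, 1.368]
wrist_force: [-1.4, -0.9, 7.9]
width: 0.048
gripper_force: 60.8
```

Run:
```python
from h import *
s1,f1=pickle.load(open("w1.pkl","rb"))
g=f1["color"].max(2).copy();roi=g[195:275,325:405]
th,mm=cv2.threshold(roi,0,1,cv2.THRESH_BINARY_INV+cv2.THRESH_OTSU);print(th,roi.min(),roi[38,::4])
cs,_=cv2.findContours(mm,cv2.RETR_EXTERNAL,cv2.CHAIN_APPROX_NONE)
for th in(100,120):
    mm=(roi<th).astype(np.uint8)
    cs,_=cv2.findContours(mm,cv2.RETR_EXTERNAL,cv2.CHAIN_APPROX_NONE)
    if not cs: continue
    k=max(cs,key=cv2.contourArea)[:,0]+(325,195);print("bbox",cv2.boundingRect(k))
    W=np.array([plane(f1,p,.084)[:2] for p in k if p[1]<235])
    A=np.c_[2*W,np.ones(len(W))];x=np.linalg.lstsq(A,(W**2).sum(1),rcond=None)[0]
    print("port",x[:2],"r",np.sqrt(x[2]+x[:2]@x[:2]))
    t=plane(f1,(339,253),.060)[:2]-x[:2];print("thumb",np.hypot(*t),np.arctan2(t[1],t[0]))
e=plane(f1,(400,80),.045)-plane(f1,(290,185),.045);print("left edge yaw",np.arctan2(e[1],e[0]))
```

```text
162.0 77 [243 243 243 118  87  88  87 100 120 240 238 242  98  98  84  86 180 202
 202 202]
bbox (340, 210, 50, 54)
port [ 0.52282696 -0.09266024] r 0.02117849483597476
thumb 0.03692149491866692 3.0740524087194725
bbox (337, 205, 54, 59)
port [ 0.52457144 -0.09084529] r 0.022700036381124722
thumb 0.03858773828347647 3.1240513052002576
left edge yaw -0.33083816401214466
```

In the tool's units: -0.145 m / 0.8 = -0.1813, -0.1 m / 0.8 = -0.125.

Emit:
run_rows --motion '{"x":[0, 0, 0, 0, 0, 0], "y":[0, 0, 0, 0, 0, 0], "z":[-0.025, -0.0625, -0.125, -0.1813, -0.1813, -0.1813], "twist":[0, 0, 0, 0, 0, 0], "finger_gap":[0.03, 0.03, 0.03, 0.03, 0.03, 0.03]}'

```text
clock: 4.6
eef_pos: [0.4454, 0.2263, 0.1703]
eef_rot: [3.139, -0.001, 1.368]
wrist_force: [-0.1, -0.6, -0.8]
width: 0.0489
gripper_force: 62.2
```

Run:
```python
from h import *
from plant import robot
s1,f1=pickle.load(open("w1.pkl","rb"))
roi=f1["color"].max(2)[195:275,325:405]
for th in(120,150):
    mm=(roi<th).astype(np.uint8)
    cs,_=cv2.findContours(mm,cv2.RETR_EXTERNAL,cv2.CHAIN_APPROX_NONE)
    k=max(cs,key=cv2.contourArea)[:,0]+(325,195)
    W=np.array([plane(f1,p,.084)[:2] for p in k if p[1]>240 and p[0]>346])
    A=np.c_[2*W,np.ones(len(W))];x=np.linalg.lstsq(A,(W**2).sum(1),rcond=None)[0]
    print("port",x[:2],"r",np.sqrt(x[2]+x[:2]@x[:2]))
    t=plane(f1,(339,253),.060)[:2]-x[:2];print("thumb",np.hypot(*t),np.arctan2(t[1],t[0]))
print("cell in w1",plane(f1,(34,142),.039),proj(pickle.load(open("f0.pkl","rb"))["top"],(*x[:2],.084)))
print(robot.observe()["eef_pos"],robot.observe()["width"])
```

```text
port [ 0.51614065 -0.09996347] r 0.02140433724207086
thumb 0.031702142070171586 2.8274822682486915
port [ 0.51627109 -0.09977959] r 0.02186899599121263
thumb 0.0317701144474656 2.8342554280508536
cell in w1 [0.44614216 0.22282375 0.039     ] [350.45576415 202.7369147 ]
[0.44540611 0.22631409 0.1702992 ] 0.048872313676377906
```

In the tool's units: -0.363 m / 0.8 = -0.4538, 0.152 m / 0.8 = 0.19, -0.3 rad / 1.0472 = -0.2865.

Emit:
run_rows --motion '{"x":[-0.4538, -0.4538, -0.4538, -0.4538, -0.4538, -0.4538, -0.4538, -0.4538], "y":[0.19, 0.19, 0.19, 0.19, 0.19, 0.19, 0.19, 0.19], "z":[0, 0, 0, 0, 0, 0, 0, 0], "twist":[-0.0955, -0.191, -0.2865, -0.2865, -0.2865, -0.2865, -0.2865, -0.2865], "finger_gap":[0.03, 0.03, 0.03, 0.03, 0.03, 0.03, 0.03, 0.03]}'

```text
clock: 5.4
eef_pos: [0.5197, -0.1625, 0.1671]
eef_rot: [-3.138, -0.001, 1.667]
wrist_force: [0.4, 0.5, -1.3]
width: 0.0479
gripper_force: 62.2
```

Emit:
run_rows --motion '{"x":[0, 0, 0, 0], "y":[0, 0, 0, 0], "z":[0, 0, 0, 0], "twist":[0, 0, 0, 0], "finger_gap":[0.03, 0.03, 0.03, 0.03]}'

```text
clock: 5.8
eef_pos: [0.5207, -0.1577, 0.1687]
eef_rot: [-3.14, -0.001, 1.672]
wrist_force: [-0.1, 0.1, -1.5]
width: 0.0488
gripper_force: 62.2
```

Run:
```python
from h import *
from plant import robot
s,f=wrist(robot,"w3")
```

```text
5.8 [ 0.5207 -0.1577  0.1687] [-3.1404e+00 -9.0000e-04  1.6718e+00] [ 0.66  0.4  -0.56  1.9   0.26  0.92  0.08]
```

View pics/w3.png

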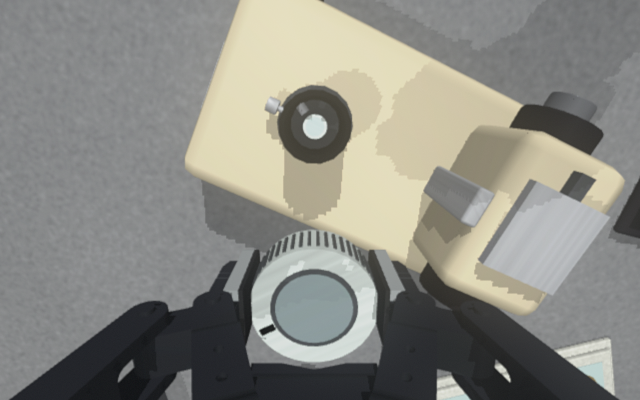

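Wrist view 3: the cell is held, window centre near (315,308), bar at (267,329). The port rim is at about (314,124) with the thumbscrew at (272,104). Measuring both in one frame.

Run:
```python
from h import *
s,f=pickle.load(open("w3.pkl","rb"));c=f["color"];g=c.max(2)
def fit(W):
    A=np.c_[2*W,np.ones(len(W))];x=np.linalg.lstsq(A,(W**2).sum(1),rcond=None)[0];return x[:2],np.sqrt(x[2]+x[:2]@x[:2])
print("tube",g[124,270:360:6],"col",g[300:372:6,315])
for th in(80,110):
    m=(g[75:172,272:362]<th).astype(np.uint8)
    k=max(cv2.findContours(m,cv2.RETR_EXTERNAL,cv2.CHAIN_APPROX_NONE)[0],key=cv2.contourArea)[:,0]+(272,75)
    p,r=fit(np.array([plane(f,q,.084)[:2] for q in k if q[1]>130]));print("port",p,r)
zt=s["eef_pos"][2]+.0133
# window dark outline
ed=cv2.Canny(cv2.GaussianBlur(g,(3,3),0),50,120)
cen=np.array([315,308.])
P=[]
for a in np.linspace(0,2*np.pi,120,endpoint=False):
    ray=[g[tuple(np.round(cen+r*np.array([np.cos(a),np.sin(a)])).astype(int)[::-1])] for r in range(32,52)]
    if min(ray)<90: P.append(cen+(32+np.argmin(ray))*np.array([np.cos(a),np.sin(a)]))
P=np.array(P);e=cv2.fitEllipse(P.astype(np.float32));print(e,len(P))
W=np.array([plane(f,q,zt)[:2] for q in P]);cc,r=fit(W);W=W[abs(np.hypot(*(W-cc).T)-r)<.002];cc,r=fit(W);print("cell",cc,r,len(W))
T=R.from_euler("xyz",s["eef_rot"]).as_matrix()
print("cell in tool",T.T@(np.r_[cc,0]-np.r_[s["eef_pos"][:2],0]))
print("move tool",T.T@(np.r_[p-cc,0]))
b=plane(f,(267,329),zt)[:2]-cc;print("bar",np.hypot(*b),np.arctan2(b[1],b[0])%6.2832)
```

```text
tube [179 178  74  70  83  80 223 222 222 228  82  86  68  72 210] col [159 157 158 158 158 159 158 136 220 221 221 129]
port [ 0.51591931 -0.10001481] 0.021413379167042515
port [ 0.5158741  -0.09978113] 0.021918276555336662
((313.60089111328125, 307.9010314941406), (72.34070587158203, 83.75492095947266), 85.74458312988281) 108
cell [ 0.52196892 -0.16202409] 0.015996058239140062 105
cell in tool [-4.41002548e-03  8.10880906e-04 -4.84867901e-06]
move tool [6.25402524e-02 2.15489048e-04 5.53163941e-05]
bar 0.02058677128269701 3.698732371867595
```

In the tool's units: 0.062 m / 0.8 = 0.0775, 0.055 m / 0.8 = 0.0688.

Emit:
run_rows --motion '{"x":[0.05, 0.0775, 0.0775, 0.0775, 0.0775, 0.0775, 0.0775, 0.0775], "y":[0, 0, 0, 0, 0, 0, 0, 0], "z":[0, 0, 0.025, 0.05, 0.0688, 0.0688, 0.0688, 0.0688], "twist":[0, 0, 0, 0, 0, 0, 0, 0], "finger_gap":[0.03, 0.03, 0.03, 0.03, 0.03, 0.03, 0.03, 0.03]}'

```text
clock: 6.65
eef_pos: [0.5159, -0.0979, 0.1152]
eef_rot: [3.14, 0.0, 1.669]
wrist_force: [-0.2, -0.8, -0.4]
width: 0.0482
gripper_force: 62.2
```

```bash
python3 -c "
from plant import robot
s=robot.observe();print(s['eef_pos'],s['eef_rot'])"
```

```text
[ 0.51586735 -0.09791279  0.11516108] [3.13986531e+00 4.29692884e-04 1.66883552e+00]
```

In the tool's units: 0.016 m / 0.8 = 0.02, 0.002 m / 0.8 = 0.0025.

Emit:
run_rows --motion '{"x":[0.0025, 0.0025, 0.0025, 0.0025, 0.0025, 0.0025], "y":[-0.0013, -0.0013, -0.0013, -0.0013, -0.0013, -0.0013], "z":[0.005, 0.01, 0.0138, 0.0175, 0.02, 0.02], "twist":[0, 0, 0, 0, 0, 0], "finger_gap":[0.03, 0.03, 0.03, 0.03, 0.03, 0.03]}'

```text
clock: 7.25
eef_pos: [0.5139, -0.0962, 0.0984]
eef_rot: [-3.141, 0.0, 1.669]
wrist_force: [-1.3, -0.9, 1.9]
width: 0.0479
gripper_force: 62.8
```

It is inside the bore at about pin level. I'll press lightly before sweeping.

In the tool's units: 0.002 m / 0.8 = 0.0025, 0.001 m / 0.8 = 0.0013.

Emit:
run_rows --motion '{"x":[0, 0, 0], "y":[0, 0, 0], "z":[0.0013, 0.0025, 0.0025], "twist":[0, 0, 0], "finger_gap":[0.03, 0.03, 0.03]}'

```text
clock: 7.55
eef_pos: [0.5141, -0.0963, 0.0977]
eef_rot: [-3.142, 0.001, 1.669]
wrist_force: [-4.1, -0.6, 12.1]
width: 0.0485
gripper_force: 63.7
```

It is resting on the pin at 12 N, so I start the sweep.

In the tool's units: 0.42 rad / 1.0472 = 0.4011.

Emit:
run_rows --motion '{"x":[0, 0, 0, 0, 0, 0], "y":[0, 0, 0, 0, 0, 0], "z":[0, 0, 0, 0, 0, 0], "twist":[0.0668, 0.1337, 0.2005, 0.2674, 0.3342, 0.4011], "finger_gap":[0.03, 0.03, 0.03, 0.03, 0.03, 0.03]}'

```text
clock: 8.15
eef_pos: [0.5152, -0.0973, 0.098]
eef_rot: [3.138, 0.001, 1.246]
wrist_force: [-0.7, -3.1, 8.7]
width: 0.048
gripper_force: 63.3
```

Emit:
run_rows --motion '{"x":[0, 0, 0, 0, 0], "y":[0, 0, 0, 0, 0], "z":[0, 0, 0, 0, 0], "twist":[0.0668, 0.1337, 0.2005, 0.2674, 0.3342], "finger_gap":[0.03, 0.03, 0.03, 0.03, 0.03]}'

```text
clock: 8.65
eef_pos: [0.5165, -0.0979, 0.0982]
eef_rot: [3.135, -0.002, 0.896]
wrist_force: [1.3, -2.9, 5.9]
width: 0.0487
gripper_force: 63.1
```

In the tool's units: 0.002 m / 0.8 = 0.0025, 0.0015 m / 0.8 = 0.0019, 0.35 rad / 1.0472 = 0.3342.

Emit:
run_rows --motion '{"x":[0.0025, 0.0025, 0.0025, 0.0025, 0.0025, 0.0025], "y":[0, 0.0004, 0.0008, 0.0011, 0.0015, 0.0019], "z":[0.0013, 0.0013, 0.0013, 0.0013, 0.0013, 0.0013], "twist":[0, 0.0668, 0.1337, 0.2005, 0.2674, 0.3342], "finger_gap":[0.03, 0.03, 0.03, 0.03, 0.03, 0.03]}'

```text
clock: 9.25
eef_pos: [0.518, -0.0978, 0.0974]
eef_rot: [3.137, -0.002, 0.544]
wrist_force: [0.6, -0.5, 7.4]
width: 0.0483
gripper_force: 63.1
```

In the tool's units: 0.0013 m / 0.8 = 0.0016, 0.0012 m / 0.8 = 0.0015, 0.35 rad / 1.0472 = 0.3342.

Emit:
run_rows --motion '{"x":[0.0013, 0.0013, 0.0013, 0.0013, 0.0013], "y":[0.0004, 0.0008, 0.0011, 0.0015, 0.0016], "z":[0.0006, 0.0006, 0.0006, 0.0006, 0.0006], "twist":[0.0668, 0.1337, 0.2005, 0.2674, 0.3342], "finger_gap":[0.03, 0.03, 0.03, 0.03, 0.03]}'

```text
clock: 9.75
eef_pos: [0.5187, -0.098, 0.0955]
eef_rot: [3.139, -0.002, 0.195]
wrist_force: [0.4, -3.4, 3.0]
width: 0.0484
gripper_force: 62.7
```

z has dropped about 2 mm with only the spring force left, so it is keyed. Pushing down.

In the tool's units: 0.004 m / 0.8 = 0.005, 0.003 m / 0.8 = 0.0038.

Emit:
run_rows --motion '{"x":[0.0006, 0.0006, 0.0006, 0.0006, 0.0006], "y":[0, 0, 0, 0, 0], "z":[0.0013, 0.0025, 0.0038, 0.005, 0.005], "twist":[0, 0, 0, 0, 0], "finger_gap":[0.03, 0.03, 0.03, 0.03, 0.03]}'

```text
clock: 10.25
eef_pos: [0.5189, -0.0979, 0.0916]
eef_rot: [3.139, -0.001, 0.199]
wrist_force: [-1.1, -4.7, 6.6]
width: 0.0485
gripper_force: 63.0
```

```bash
python3 -c "
from plant import robot
s=robot.observe();print(s['wrist_torque'],s['eef_pos'],s['eef_rot'])"
```

```text
[-1.15332612  0.33012146  0.01365929] [ 0.51894529 -0.09792027  0.09164582] [ 3.13884620e+00 -1.06157245e-03  1.99217318e-01]
```

In the tool's units: 0.0025 m / 0.8 = 0.0031, 0.0005 m / 0.8 = 0.0006.

Emit:
run_rows --motion '{"x":[0, 0, 0, 0, 0, 0], "y":[0.0006, 0.0006, 0.0006, 0.0006, 0.0006, 0.0006], "z":[0.0013, 0.0025, 0.0031, 0.0031, 0.0031, 0.0031], "twist":[0, 0, 0, 0, 0, 0], "finger_gap":[0.03, 0.03, 0.03, 0.03, 0.03, 0.03]}'

```text
clock: 10.85
eef_pos: [0.519, -0.098, 0.0906]
eef_rot: [3.139, -0.001, 0.199]
wrist_force: [-5.4, -3.8, 18.5]
width: 0.0485
gripper_force: 64.4
```

Run:
```python
from h import *
from plant import robot
s,f=wrist(robot,"w4");print(s["wrist_force"],s["wrist_torque"])
f2=robot.grab_frame("scene");cr=f2["color"][130:250,230:350,::-1]
cv2.imwrite("pics/fin.png",np.hstack([cv2.resize(f["color"][160:400,160:480,::-1],(430,400)),cv2.resize(cr,(370,400),interpolation=cv2.INTER_CUBIC)]))
```

```text
10.85 [ 0.519  -0.098   0.0906] [ 3.1391e+00 -8.0000e-04  1.9940e-01] [ 0.24  0.43 -0.17  2.02  0.11  0.7  -1.37]
[-5.40785762 -3.80595812 18.54693351] [-0.82834255  1.24674107  0.00627961]
```

View pics/fin.png

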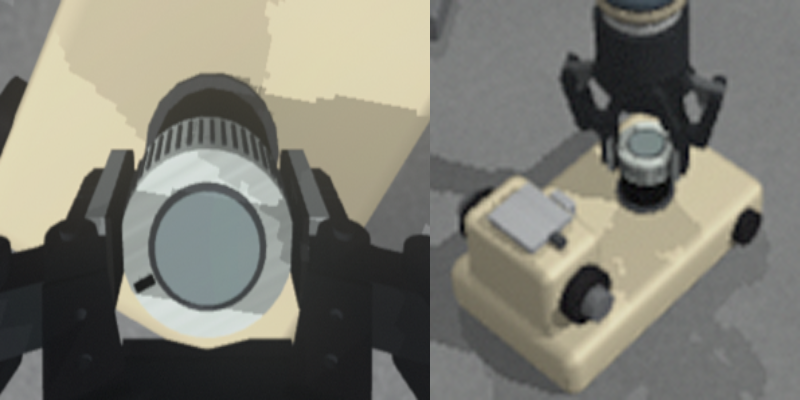

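The collar sits on the black tube with no gap. z is 0.0906, as predicted for home (0.0907), and the force stepped up to 18.5 N. Handing in.

Emit:
run_rows --motion '{"x":[0, 0, 0], "y":[0, 0, 0], "z":[0, 0, 0], "twist":[0, 0, 0], "finger_gap":[0.03, 0.03, 0.03]}'

```text
clock: 11.25
eef_pos: [0.519, -0.098, 0.0906]
eef_rot: [3.139, -0.001, 0.199]
wrist_force: [-4.8, -4.3, 18.5]
width: 0.0482
gripper_force: 64.4
```

```bash
python3 -c "
from plant import robot
print(robot.sign_off())"
```

```text
the job is handed in; nothing more can be done
None
```

I keyed the filter cell into the lamp port and pushed it fully home. I handed the job in at about 11 s with the gripper still holding it and pressing with about 18 N; the sign-off returned no verdict.

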